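# Offer a double-walled beaker up to its foot

### The job

Set the slim liner cup upright down inside the wider shell cup until it rests on the shell's floor, and let go of it. Then take the shell by its outside, carry it with the liner in it up and over the row of upright graver handles, and finish holding it still, upright and centred about 1 cm above the flat top of the metal foot without touching it, so the goldsmith can brush the joint; keep holding when you finish. Do not knock the graver rack, and leave the foot, dish, brush and bench pin where they are.

Things in the scene. Friction and masses are not known exactly. Their poses are not given: they have to be found in the camera images.
- shell_center (a point): the shell: an open round cup of bare silver-grey metal, slightly tapered, 66 mm tall, outer diameter 54 mm at the base and 64 mm at the rim, wall 3 mm, inner floor 4 mm above its underside, 0.2 kg or so; stands upright on the bench. This point is on its axis half-way up, 33 mm above its underside; z points up to the mouth. It starts on either side of the graver rack, the foot on the other side.
- shell_base (a point): centre of the shell's underside, 33 mm below shell_center; z along the shell's axis, up
- liner_center (a point): the liner: an open round cup of the same shape and metal but slimmer and taller, 88 mm tall, outer diameter 44 mm at the base and 56 mm at the rim, wall 2.5 mm, 0.13 kg or so; stands upright on the bench to the left (+y) of the rack. This point is on its axis half-way up, 44 mm above its underside; z points up to the mouth. Resting in the shell it stands 26 mm proud of the shell's rim, 92 mm above the shell's underside, with about 2 mm of play all round.
- liner_base (a point): centre of the liner's underside, 44 mm below liner_center; z along its axis, up
- foot_top (a point): centre of the flat top face of the goblet foot: a turned silver-grey metal pedestal, 45 mm tall, flared base 92 mm diameter, narrow neck, flat round top 56 mm diameter; loose, stands upright, about 0.55 kg. z up. The origin is on the top face, 45 mm above the bench.
- foot: the same foot; origin at the centre of its underside, z up
- rack_top (a point): the graver rack: a fixed dark wooden block 360 x 36 x 30 mm with one row of ten upright wooden tool handles, the tallest reaching 95 mm above the bench. This point is over the middle of the block, at 95 mm; its x axis runs along the row, y across it, z up. It stands between the shell and the foot.
- rack: the same rack; origin at the centre of its underside, axes as rack_top
- dish: bystander: white ceramic dish, 84 mm diameter, 28 mm tall; origin under its centre
- brush: bystander: wooden bench brush lying bristles down, 45 x 130 x 42 mm (long along its y); origin under its centre
- pin: bystander: wooden bench-pin block, 130 x 70 x 32 mm; origin under its centre
There are look-alikes about, which are no part of the job. Leave any red or yellow look-alike of the part that bears shell_center alone.

How it is judged:
By the outcome, as a careful person would: the job done as asked, in the order asked, and still so for the second after the job is handed in, while the arm keeps its last pose, push and grip.
It also fails if it takes over 72 s, if anything falls off the work surface, if the arm or the gripper's body presses on something with over 40 N, if the wrist force passes 120 N, or if a joint passes its speed limit or range.

### The arm

A 6-joint arm with a two-finger parallel gripper is mounted at the origin on the work surface. World frame = base frame: x ahead of the robot, y to its left, z up, the work surface at z = 0. Lengths are in mm, angles in rad, forces in N, time in s.
With the tool pointing down it reaches from about 350 to 775 mm from the base axis. Payload 7.3 kg.
Tool frame: the origin (TCP) lies between the finger pads; the fingertips stand 17 mm ahead of it and the grasp point (between the pads) lies 2 mm behind it; z points along the fingers, y is the direction in which the jaws open and shut (so a half turn about z gives the same grasp; the last joint's range is limited). The gripper opens to 92 mm and grips with 3 to 60 N. Pads are 19 mm wide; open, the fingers measure 130 mm over their backs; the gripper's body (75 mm by 190 mm) begins 47 mm behind the grasp point.
Start: joints at [-1.447, 0.342, 1.524, -0, 1.275, -0.146], TCP at [139.955, -506.02, 243.741] pointing down, gripper open.
Joint ranges: [-2.53, 2.53], [-0.77, 2.02], [0.04, 2.7], [-1, 4.14], [0.28, 2.66], [-3.11, 3.11]. Speed limits (rad/s): [2.57, 2.57, 3.14, 3.14, 3.14, 3.14].

### API

Orientations are given as [roll, pitch, yaw] about the fixed x, y, z axes, in that order (R = Rz(yaw) Ry(pitch) Rx(roll)).
In Python, from plant import get_obs, capture, get_calibration, close_job gives the robot as it stands.
- The arm moves only by the tool carry_out, never from a script. Its argument "moves" is one flat list of numbers, 7 for each row, row after row: the shift along the tool's x, y, z normalised to -1 to 1, where 1 is 40 cm, then the turn, a rotation vector about the tool's x, y, z normalised to -1 to 1, where 1 is 30 degrees, then the opening, from 0 (shut) to 1 (fully open). A call has exactly 8 rows; each row is the pose to reach, as a shift and turn from the pose measured when the call began, along the tool's axes at that moment; what a row does not reach only later rows make up. A row lasts 1/10 s, in which the tool goes at most 50 mm and 8.59 degrees, less where a joint would pass 70% of its speed; a pose out of reach is approached as far as the arm can. A call with a number of a shift or a turn outside -1 to 1 is refused whole. A call with a gripper value outside its range is refused whole. The fingers move at their own pace and stop on an object; the grip force is fixed at half the most. Time passes only in rows, so rows that repeat a pose let the fingers close, or fill a call up. It gives the time, the measured TCP pose, the force and the opening at its end, in the units of the state.
- get_obs(): the state, without advancing time (a new reading comes with each control period).
- capture(name): name is "side" or "top"; returns the picture (420x560x3 uint8, red, green, blue); there is no depth.
- get_calibration(name): a dict with "vfov" (degrees; the focal length in pixels is half the picture's height over the tangent of half this angle, whatever the lens; pixels are square), "cx", "cy" (the principal point, pixels), "dist" ([k1, k2, p1, p2, k3] as OpenCV has them; the pictures are not rectified), "cam_to_world" (4x4, takes a point from camera to world coordinates). Camera axes: x right, y up, looking along -z (the intrinsics and any distortion apply to the point x, -y, -z); pixel columns grow to the right and rows downward; lengths in mm; the calibration is good to about 2 mm. A picture is of the moment at which its call begins. get_calibration takes no time and is no camera call.
- close_job(): hands the job in, once; it reports no verdict.
The state is a dict: "time": time; "joint_positions": joint angles; "dq": joint speeds; "tau": joint torques, N m; "tool_pos": TCP position; "tcp_rot": TCP orientation; "contact_force": force on the tool from outside, world axes, zero at the start; "moment": the same for the moment, N m; "grip_width": finger opening in mm.
Only numpy, scipy, OpenCV 4.12 (cv2) and the standard library are available. Lean on these libraries where they do the work, as an engineer would, in place of code of your own. Each camera call takes 0.05 s, during which the arm holds its last target.

## Working session

There is one attempt and no reset: what is moved stays moved. The work goes in short steps, Python scripts to look and compute and a tool call to move; the robot and the scene stay as the last step left them, time stands still between calls to the robot, and variables do not carry over. Pictures are saved under pics/ and viewed, and the job is handed in when it is done.

Besides the shell and the picture viewer there is one more tool, called after ">>>" as name(argument=value, ...), one argument or row to a line, values as JSON. carry_out: Moves the arm, as the interface text tells. Scaled input: -1 to 1 covers 40 cm each way for a shift and 30 degrees each way for a turn. Its arguments: {"type":"object","properties":{"moves":{"type":"array","items":{"type":"number"}}},"required":["moves"]}

```bash
ls; mkdir -p pics; python3 - <<'E'
from plant import *
import cv2,numpy as np
print(get_obs())
for n in("side","top"):
    im=capture(n); cv2.imwrite(f"pics/{n}0.png",im[:,:,::-1]); c=get_calibration(n); print(n,{k:np.round(v,3).tolist() for k,v in c.items()})
E
```

```text
pics
{'time': 0.0, 'joint_positions': array([-1.44699978e+00,  3.42715125e-01,  1.52502159e+00,  1.00374688e-05,
        1.27539667e+00, -1.46007098e-01]), 'dq': array([-3.92464652e-04, -5.18965827e-04,  7.08017213e-05, -1.02601045e-03,
       -6.55683620e-04,  3.64110928e-03]), 'tau': array([ 4.07984935e-04, -4.31239879e+01, -2.44221836e+01,  7.17899948e-02,
        5.61776175e-02, -1.31488609e-04]), 'tool_pos': array([ 139.90755651, -505.61756058,  243.04729357]), 'tcp_rot': array([-3.14006972e+00, -2.33654125e-04,  2.69800541e-01]), 'contact_force': array([-0.27562365, -0.2567429 , -0.19759802]), 'moment': array([ 0.00518905, -0.00910302,  0.02750456]), 'grip_width': 91.95621818992353}
side {'vfov': 51.953, 'cx': 282.625, 'cy': 210.042, 'dist': [-0.026, 0.0, 0.0, 0.0, 0.0], 'cam_to_world': [[-0.997, 0.041, -0.059, 486.551], [-0.072, -0.611, 0.788, 837.295], [-0.004, 0.79, 0.613, 845.219], [0.0, 0.0, 0.0, 1.0]]}
top {'vfov': 56.044, 'cx': 291.348, 'cy': 215.209, 'dist': [0.032, 0.0, 0.0, 0.0, 0.0], 'cam_to_world': [[-0.022, 0.988, -0.155, 392.705], [-1.0, -0.025, -0.012, -114.033], [-0.016, 0.155, 0.988, 1026.711], [0.0, 0.0, 0.0, 1.0]]}
```

View pics/side0.png

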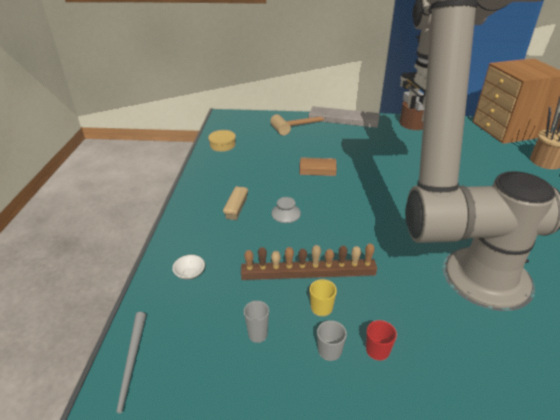

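View pics/top0.png

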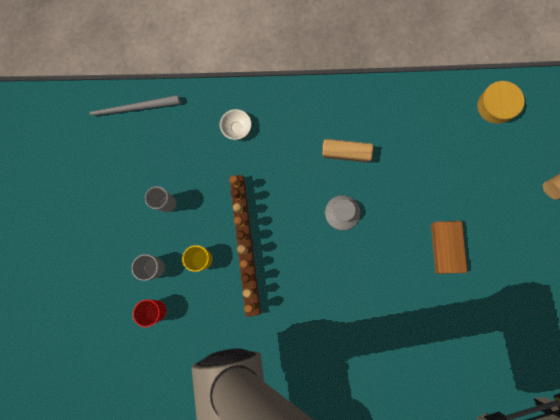

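The side view shows five candidates. Grey shell at side (331,342) / top (148,268); yellow look-alike at side (322,298) / top (197,258); red look-alike at side (380,340) / top (149,313); taller grey liner at side (257,322) / top (160,199); foot at side (286,209) / top (343,212). The shell is the short, bare grey cup. I'll confirm it in an enlarged crop.

```bash
cat > h.py <<'E'
import numpy as np,cv2
from plant import *
def K(c):
    f=210/np.tan(np.radians(c["vfov"])/2); return np.array([[f,0,c["cx"]],[0,f,c["cy"]],[0,0,1.]])
def ray(n,p):
    c=get_calibration(n); u=cv2.undistortPoints(np.array(p,float).reshape(-1,1,2),K(c),np.array(c["dist"],float)).reshape(-1,2)
    T=np.array(c["cam_to_world"]); d=np.c_[u[:,0],-u[:,1],-np.ones(len(u))]@T[:3,:3].T
    return T[:3,3],d
def onplane(n,p,z):
    o,d=ray(n,p); return o+d*((z-o[2])/d[:,2])[:,None]
def proj(n,P):
    c=get_calibration(n);T=np.linalg.inv(np.array(c["cam_to_world"]));q=np.atleast_2d(P)@T[:3,:3].T+T[:3,3]
    q=q*[1,-1,-1]; return cv2.projectPoints(q.reshape(-1,1,3),np.zeros(3),np.zeros(3),K(c),np.array(c["dist"],float))[0].reshape(-1,2)
def tri(p1,p2):
    o1,d1=ray("side",p1);o2,d2=ray("top",p2);d1=d1[0]/np.linalg.norm(d1);d2=d2[0]/np.linalg.norm(d2)
    s=np.linalg.lstsq(np.c_[d1,-d2],o2-o1,rcond=None)[0];a=o1+s[0]*d1;b=o2+s[1]*d2
    return (a+b)/2,np.linalg.norm(a-b)
E
python3 - <<'E'
import cv2,numpy as np
s=cv2.imread("pics/side0.png");t=cv2.imread("pics/top0.png")
def cr(i,x,y,w,h,k): return cv2.resize(i[y:y+h,x:x+w],None,fx=k,fy=k,interpolation=cv2.INTER_CUBIC)
a=cr(s,230,270,180,100,4);cv2.imwrite("pics/c1.png",a)
b=cr(t,120,170,100,160,3.6);c=cr(t,310,180,80,64,4.5);
cv2.imwrite("pics/c2.png",np.hstack([b,cv2.resize(c,(360,288)) if 0 else np.vstack([c,np.zeros((b.shape[0]-c.shape[0],c.shape[1],3),np.uint8)])]))
E
```

```text
(no output)
```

View pics/c1.png

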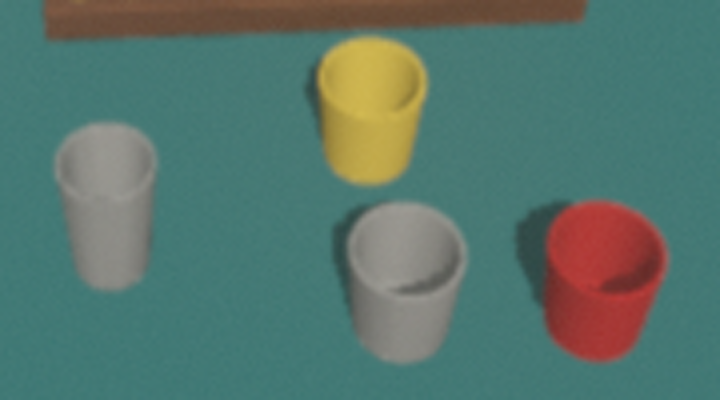

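View pics/c2.png

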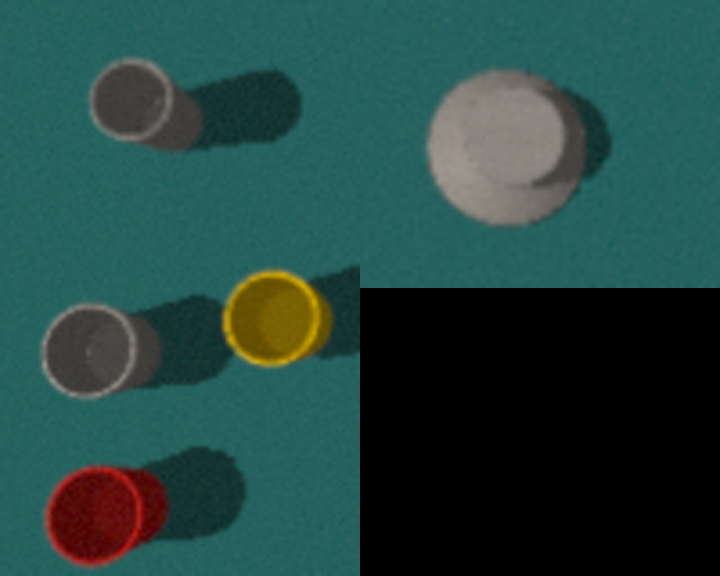

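Crops confirm it: bare grey short cup = shell; tall grey = liner; red and yellow to be left alone. Now I'll measure these with masks and ellipse fits.

```bash
cat > m.py <<'E'
from h import *
def ell(im,n,x,y,w,h,lo=None,name=""):
    c=im[y:y+h,x:x+w]; k=4
    c=cv2.resize(c,None,fx=k,fy=k,interpolation=cv2.INTER_CUBIC)
    hsv=cv2.cvtColor(c,cv2.COLOR_BGR2HSV)
    m=((hsv[...,1]<70)&(hsv[...,2]>lo)).astype(np.uint8)*255
    cs=cv2.findContours(m,cv2.RETR_EXTERNAL,cv2.CHAIN_APPROX_NONE)[0]
    q=max(cs,key=cv2.contourArea); q=cv2.convexHull(q)
    e=cv2.fitEllipse(q); cv2.imwrite(f"pics/m_{name}.png",m)
    return (np.array(e[0])+.5)/k-.5+[x,y],np.array(e[1])/k
E
python3 - <<'E'
from m import *
t=cv2.imread("pics/top0.png");s=cv2.imread("pics/side0.png")
for name,b,lo,z in(("liner",(140,180,45,40),115,88),("shell",(128,250,45,40),115,66),("foot",(320,190,50,45),145,45)):
    e=ell(t,"top",*b,lo=lo,name=name); print(name,e[0].round(2),e[1].round(1),onplane("top",[e[0]],z).round(1))
print(onplane("side",[(256.2,309.9)],88).round(1),onplane("side",[(331.1,331.9)],66).round(1))
print("predicted ends")
# rack ends: top picture block ends
print(onplane("top",[(237.5,178),(251.5,312)],85).round(1))
ms=[cv2.imread(f"pics/m_{n}.png") for n in("liner","shell","foot")]
cv2.imwrite("pics/mm.png",np.hstack([cv2.resize(i,(200,180)) for i in ms]))
E
```

```text
liner [162.89 189.42] [2.  7.7] [[611.5 209.1  88. ]]
shell [146.42 258.38] [ 8.5 17. ] [[446.4 251.7  66. ]]
foot [331.14 215.23] [10.3 21.5] [[ 544.3 -202.    45. ]]
[[592.2 226.8  88. ]] [[426.3 257.6  66. ]]
predicted ends
[[636.4  27.7  85. ]
 [315.2  -4.7  85. ]]
```

View pics/mm.png

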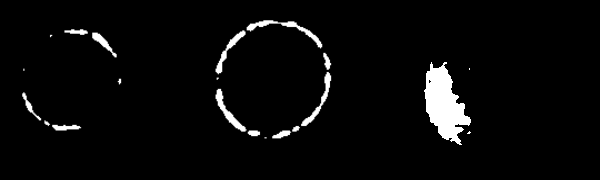

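```bash
sed -i 's/q=max(cs,key=cv2.contourArea); q=cv2.convexHull(q)/q=cv2.convexHull(np.vstack(cs))/' m.py
python3 - <<'E'
from m import *
t=cv2.imread("pics/top0.png");s=cv2.imread("pics/side0.png")
for name,b,lo,z in(("liner",(140,180,45,40),108,88),("shell",(128,250,45,40),112,66),("footall",(320,190,50,45),70,5)):
    e=ell(t,"top",*b,lo=lo,name=name); print(name,e[0].round(2),e[1].round(1),onplane("top",[e[0]],z).round(1))
# foot top by hand
print("foot top",onplane("top",[(343.8,209.8)],45).round(1), onplane("side",[(286,202.5)],45).round(1))
ms=[cv2.imread(f"pics/m_{n}.png") for n in("liner","shell","footall")]
cv2.imwrite("pics/mm2.png",np.hstack([cv2.resize(i,(200,180)) for i in ms]))
c=s[185:235,255:320];cv2.imwrite("pics/sf.png",cv2.resize(c,None,fx=10,fy=10,interpolation=cv2.INTER_CUBIC))
E
```

```text
liner [155.6  197.07] [21.9 23.7] [[593.  226.3  88. ]]
shell [143.89 267.01] [25.6 27.3] [[425.8 257.   66. ]]
footall [341.98 212.45] [35.  35.6] [[ 557.2 -234.2    5. ]]
foot top [[ 557.4 -234.3   45. ]] [[ 556.3 -230.5   45. ]]
```

View pics/mm2.png

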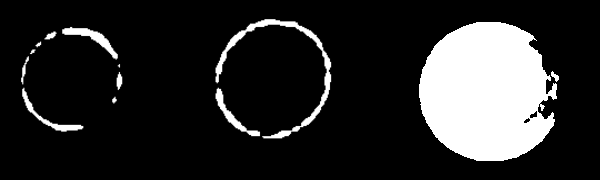

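View pics/sf.png

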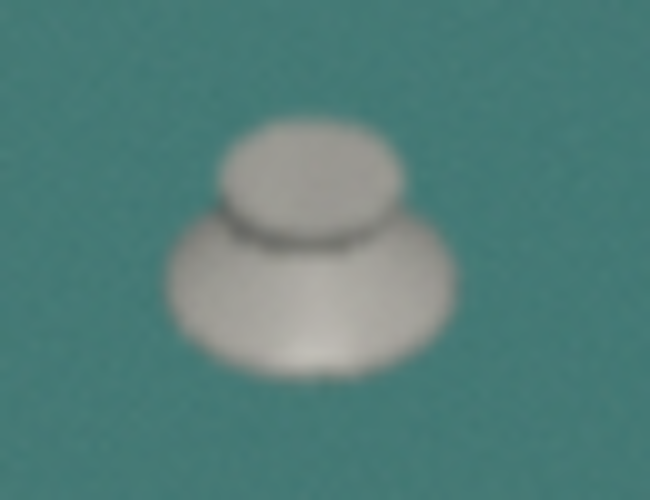

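Masks give liner (593,226), shell (426,257) and foot (557,-232). Side-view rays onto the same planes agree within about 1 mm for the cups and 3–4 mm for the foot. I'll find the neighbours next, to choose jaw directions.

```bash
cat >> h.py <<'E'
from scipy.spatial.transform import Rotation as Ro
def go(x,y,z,yaw):
    o=get_obs();R=Ro.from_euler("xyz",o["tcp_rot"]);
    d=R.inv().apply(np.array([x,y,z])-o["tool_pos"])/400
    rv=(R.inv()*Ro.from_euler("xyz",[np.pi,0,yaw])).as_rotvec()/np.radians(30)
    print("t",round(o["time"],2),"pos",o["tool_pos"].round(1),"rot",o["tcp_rot"].round(3),"g",round(o["grip_width"],1),"F",o["contact_force"].round(1)); print("shift",d.round(4),"turn",rv.round(4))
E
python3 - <<'E'
from h import *
print("yellow",onplane("top",[(195.2,257.8)],66).round(0),onplane("side",[(322.5,290)],66).round(0))
print("red",onplane("top",[(145.9,312.8)],66).round(0),onplane("side",[(381,332.5)],66).round(0))
go(480,-120,250,.27)
E
```

```text
yellow [[445. 133.  66.]] [[445. 139.  66.]]
red [[318. 248.  66.]] [[319. 252.  66.]]
t 0.1 pos [ 139.9 -505.6  243.1] rot [-3.14 -0.    0.27] g 91.7 F [-0.5 -0.3 -1. ]
shift [ 1.0764 -0.7027 -0.016 ] turn [-0.0027 -0.0004 -0.0004]
```

>>> carry_out(
  moves=[0.05,-0.03,0,0,0,-0.05,1,0.15,-0.1,0,0,0,-0.17,1,0.27,-0.18,0,0,0,-0.31,1,0.4,-0.26,0,0,0,-0.45,1,0.53,-0.34,0,0,0,-0.6,1,0.65,-0.42,0,0,0,-0.74,1,0.75,-0.49,0,0,0,-0.85,1,0.8,-0.52,0,0,0,-0.9,1],
)

```text
time: 0.9
tool_pos: [387.3, -225.2, 243.4]
tcp_rot: [-3.14, -0.001, 0.743]
contact_force: [0.7, -0.8, -0.6]
grip_width: 92.0
```

```bash
python3 -c "
from h import *
go(593,226,230,.87);print(get_obs()['joint_positions'].round(2))"
```

```text
t 0.9 pos [ 387.3 -225.2  243.4] rot [-3.14e+00 -1.00e-03  7.43e-01] g 92.0 F [ 0.7 -0.8 -0.6]
shift [ 1.1416 -0.4829  0.0349] turn [-0.0025 -0.0015 -0.2429]
[-0.7   0.2   1.72  0.    1.22  0.13]
```

>>> carry_out(
  moves=[0.06,-0.03,0,0,0,-0.05,1,0.18,-0.08,0,0,0,-0.1,1,0.3,-0.13,0,0,0,-0.15,1,0.42,-0.18,0,0,0,-0.2,1,0.54,-0.23,0,0,0,-0.24,1,0.66,-0.28,0,0,0,-0.24,1,0.77,-0.33,0,0,0,-0.24,1,0.84,-0.36,0,0,0,-0.24,1],
)

```text
time: 1.7
tool_pos: [537.8, 111.0, 243.4]
tcp_rot: [-3.14, -0.001, 0.87]
contact_force: [-0.1, -0.4, 1.3]
grip_width: 91.6
```

```bash
python3 -c "
from h import *
go(593,226,160,.87);print(get_obs()['joint_positions'].round(2))"
```

```text
t 1.7 pos [537.8 111.  243.4] rot [-3.14e+00 -1.00e-03  8.70e-01] g 91.6 F [-0.1 -0.4  1.3]
shift [ 0.3087 -0.0795  0.2088] turn [-0.0036 -0.0014 -0.0002]
[0.06 0.39 1.46 0.   1.3  0.76]
```

>>> carry_out(
  moves=[0.05,-0.01,0.02,0,0,0,1,0.12,-0.03,0.07,0,0,0,1,0.2,-0.05,0.12,0,0,0,1,0.27,-0.07,0.17,0,0,0,1,0.309,-0.08,0.209,0,0,0,1,0.309,-0.08,0.209,0,0,0,1,0.309,-0.08,0.209,0,0,0,1,0.309,-0.08,0.209,0,0,0,1],
)

```text
time: 2.5
tool_pos: [593.1, 225.4, 160.9]
tcp_rot: [-3.141, -0.001, 0.869]
contact_force: [-0.0, -0.5, -0.1]
grip_width: 91.6
```

```bash
python3 - <<'E'
from h import *
go(593,226,86,.87)
im=capture("side");cv2.imwrite("pics/s1.png",cv2.resize(im[180:380,180:400,::-1],None,fx=3,fy=3))
E
```

```text
t 2.5 pos [593.1 225.4 160.9] rot [-3.141e+00 -1.000e-03  8.690e-01] g 91.6 F [-0.  -0.5 -0.1]
shift [ 0.0006 -0.0009  0.1874] turn [-0.002  -0.0027 -0.0015]
```

View pics/s1.png

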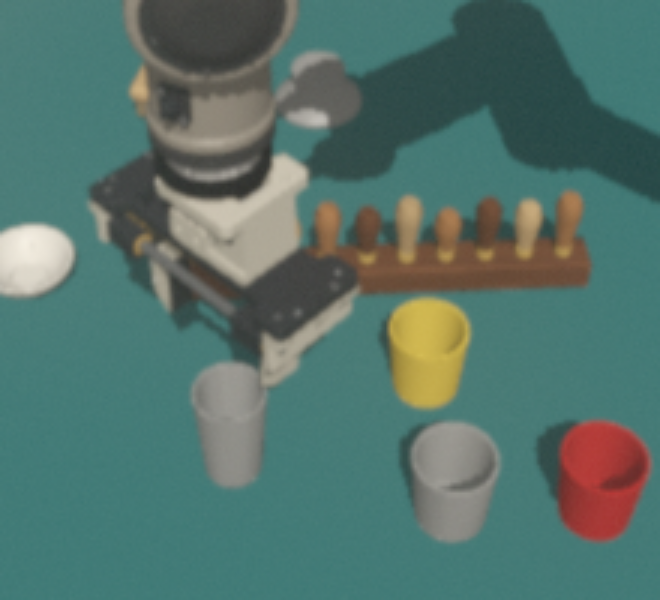

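The picture shows the open jaws in line with the liner (crop (230,385)), with clear space on both sides. I'll descend.

>>> carry_out(
  moves=[0,-0.001,0.03,0,0,0,1,0,-0.001,0.07,0,0,0,1,0,-0.001,0.11,0,0,0,1,0,-0.001,0.15,0,0,0,1,0,-0.001,0.18,0,0,0,1,0,-0.001,0.191,0,0,0,1,0,-0.001,0.191,0,0,0,1,0,-0.001,0.191,0,0,0,1],
)

```text
time: 3.35
tool_pos: [593.4, 225.8, 85.5]
tcp_rot: [-3.142, -0.003, 0.869]
contact_force: [-0.9, -0.4, -0.3]
grip_width: 91.7
```

```bash
python3 - <<'E'
from h import *
go(593,226,84.5,.87)
im=capture("side");cv2.imwrite("pics/s2.png",cv2.resize(im[240:380,180:340,::-1],None,fx=4,fy=4))
E
```

```text
t 3.35 pos [593.4 225.8  85.5] rot [-3.142e+00 -3.000e-03  8.690e-01] g 91.7 F [-0.9 -0.4 -0.3]
shift [-0.0003 -0.0012  0.0024] turn [-0.0001 -0.0055 -0.0023]
```

View pics/s2.png

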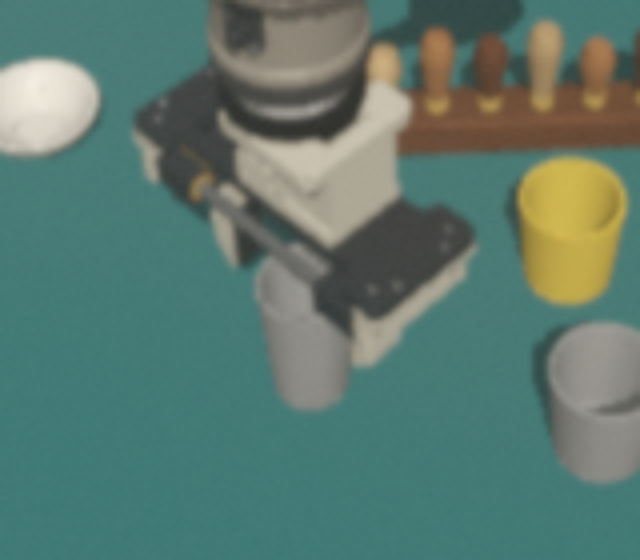

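The liner sits between the fingers, so I'll close.

>>> carry_out(
  moves=[0,0,0.002,0,0,0,0.7,0,0,0.002,0,0,0,0.6,0,0,0.002,0,0,0,0.4,0,0,0.002,0,0,0,0,0,0,0.002,0,0,0,0,0,0,0.002,0,0,0,0,0,0,0.002,0,0,0,0,0,0,0.002,0,0,0,0],
)

```text
time: 4.2
tool_pos: [593.4, 226.0, 84.9]
tcp_rot: [3.142, -0.003, 0.869]
contact_force: [-1.2, 0.1, 0.6]
grip_width: 54.9
```

```bash
python3 - <<'E'
from h import *
go(593,226,190,.87)
E
```

```text
t 4.2 pos [593.4 226.   84.9] rot [ 3.142e+00 -3.000e-03  8.690e-01] g 54.9 F [-1.2  0.1  0.6]
shift [ 2.000e-04 -9.000e-04 -2.627e-01] turn [ 0.     -0.0061 -0.0021]
```

>>> carry_out(
  moves=[0,0,-0.01,0,0,0,0,0,0,-0.03,0,0,0,0,0,0,-0.06,0,0,0,0,0,0,-0.1,0,0,0,0,0,0,-0.14,0,0,0,0,0,0,-0.18,0,0,0,0,0,0,-0.22,0,0,0,0,0,0,-0.24,0,0,0,0],
)

```text
time: 5.0
tool_pos: [594.0, 225.9, 183.6]
tcp_rot: [3.139, -0.006, 0.869]
contact_force: [1.2, -0.1, -1.1]
grip_width: 54.9
```

```bash
python3 - <<'E'
from h import *
go(426,257,181,.87)
im=capture("side");cv2.imwrite("pics/s3.png",cv2.resize(im[200:380,160:400,::-1],None,fx=3,fy=3))
E
```

```text
t 5.0 pos [594.  225.9 183.6] rot [ 3.139 -0.006  0.869] g 54.9 F [ 1.2 -0.1 -1.1]
shift [-0.2118 -0.371   0.0045] turn [ 0.0042 -0.0117 -0.0021]
```

View pics/s3.png

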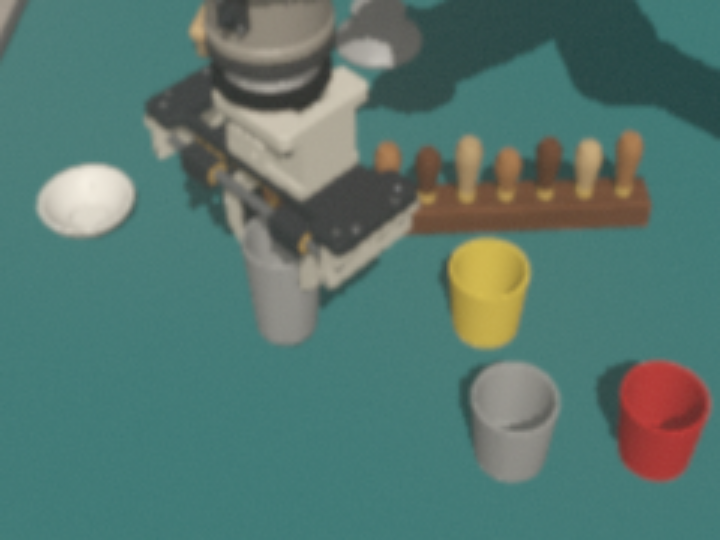

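The liner is held upright, well clear of the bench (crop (285,290)). Next I'll move it over the shell.

>>> carry_out(
  moves=[-0.01,-0.02,0,0,0,0,0,-0.04,-0.07,0,0,-0.01,0,0,-0.08,-0.14,0,0,-0.01,0,0,-0.12,-0.21,0,0,-0.01,0,0,-0.16,-0.28,0,0,-0.01,0,0,-0.19,-0.335,0,0,-0.01,0,0,-0.205,-0.36,0,0,-0.01,0,0,-0.212,-0.371,0,0,-0.01,0,0],
)

```text
time: 5.85
tool_pos: [425.1, 257.2, 183.2]
tcp_rot: [3.139, -0.001, 0.87]
contact_force: [0.1, -0.1, -1.7]
grip_width: 54.7
```

```bash
python3 - <<'E'
from h import *
go(426,257,140,.87)
im=capture("side");cv2.imwrite("pics/s4.png",cv2.resize(im[230:380,240:420,::-1],None,fx=4,fy=4,interpolation=2))
im=capture("top");cv2.imwrite("pics/t4.png",cv2.resize(im[200:320,80:240,::-1],None,fx=4,fy=4,interpolation=2))
E
```

```text
t 5.85 pos [425.1 257.2 183.2] rot [ 3.139e+00 -1.000e-03  8.700e-01] g 54.7 F [ 0.1 -0.1 -1.7]
shift [0.001  0.0017 0.1079] turn [ 0.0051 -0.0026 -0.0002]
```

View pics/s4.png

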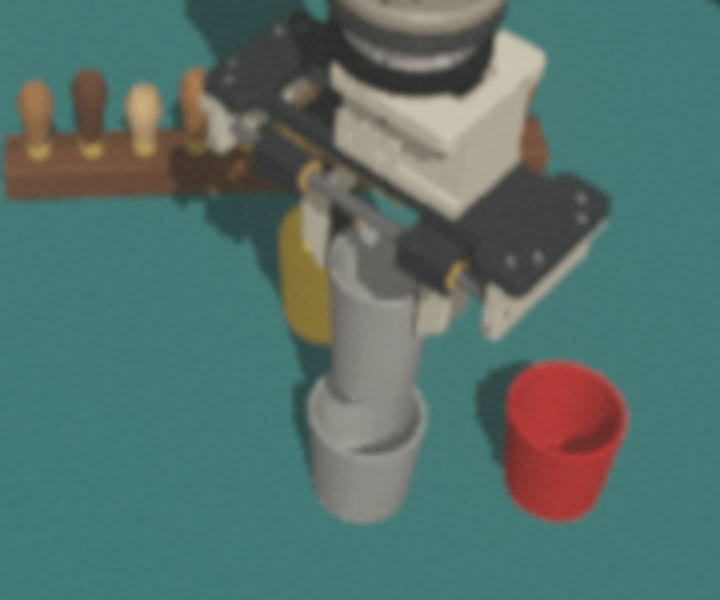

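View pics/t4.png

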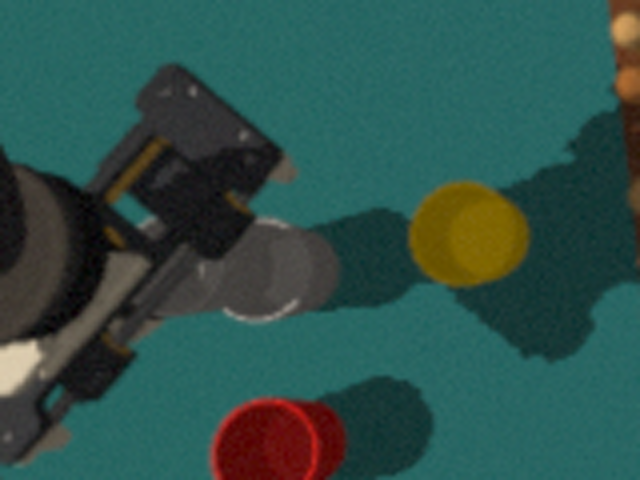

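```bash
python3 - <<'E'
from h import *
for P in([426,257,66],[425.1,257.2,98],[425.1,257.2,186]): print(((proj("side",[P])-[240,230]+.5)*4).round(1))
E
```

```text
[[366.9 408.7]]
[[372.6 372. ]]
[[384.6 261. ]]
```

The observed liner base (crop x≈373) matches the predicted 372.6, so it is centred on the shell within about 1 mm. I'll insert.

>>> carry_out(
  moves=[0.001,0.001,0.02,0,0,0,0,0.002,0.001,0.05,0,0,0,0,0.002,0.001,0.08,0,0,0,0,0.002,0.001,0.11,0,0,0,0,0.002,0.001,0.14,0,0,0,0,0.002,0.001,0.165,0,0,0,0,0.002,0.001,0.178,0,0,0,0,0.002,0.001,0.178,0,0,0,0],
)

```text
time: 6.75
tool_pos: [427.1, 257.1, 111.0]
tcp_rot: [3.139, -0.0, 0.869]
contact_force: [0.2, -0.0, -0.2]
grip_width: 54.9
```

```bash
python3 - <<'E'
from h import *
go(426,257,91,.87)
im=capture("side");cv2.imwrite("pics/s5.png",cv2.resize(im[250:380,260:420,::-1],None,fx=4,fy=4,interpolation=2))
E
```

```text
t 6.75 pos [427.1 257.1 111. ] rot [ 3.139 -0.     0.869] g 54.9 F [ 0.2 -0.  -0.2]
shift [-0.0019 -0.0021  0.0499] turn [ 0.0041 -0.0003 -0.0021]
```

View pics/s5.png

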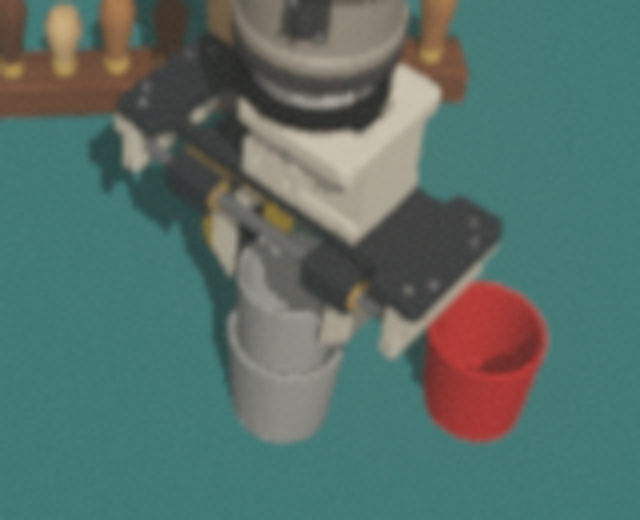

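The liner is inside the shell's mouth with no contact force. I'll descend slowly.

>>> carry_out(
  moves=[0,0,0.007,0,0,0,0,-0.001,-0.001,0.015,0,0,0,0,-0.001,-0.001,0.022,0,0,0,0,-0.001,-0.001,0.03,0,0,0,0,-0.001,-0.001,0.037,0,0,0,0,-0.001,-0.001,0.044,0,0,0,0,-0.001,-0.001,0.05,0,0,0,0,-0.001,-0.001,0.05,0,0,0,0],
)

```text
time: 7.6
tool_pos: [426.7, 257.1, 91.3]
tcp_rot: [3.139, -0.001, 0.869]
contact_force: [-0.4, 1.2, -1.6]
grip_width: 54.5
```

```bash
python3 - <<'E'
from h import *
go(426,257,88,.87)
E
```

```text
t 7.6 pos [426.7 257.1  91.3] rot [ 3.139e+00 -1.000e-03  8.690e-01] g 54.5 F [-0.4  1.2 -1.6]
shift [-0.0015 -0.0012  0.0082] turn [ 0.0046 -0.0014 -0.0018]
```

>>> carry_out(
  moves=[0,0,0.003,0,0,0,0,0,0,0.005,0,0,0,0,0,0,0.006,0,0,0,0,0,0,0.006,0,0,0,0,0,0,0.006,0,0,0,0.63,0,0,0.006,0,0,0,0.68,0,0,0.006,0,0,0,0.72,0,0,0.006,0,0,0,0.76],
)

```text
time: 8.4
tool_pos: [426.8, 257.2, 89.0]
tcp_rot: [3.139, -0.001, 0.869]
contact_force: [0.5, -0.1, 0.1]
grip_width: 68.7
```

>>> carry_out(
  moves=[0,0,0,0,0,0,0.9,0,0,0,0,0,0,1,0,0,0,0,0,0,1,0,0,-0.03,0,0,0,1,0,0,-0.08,0,0,0,1,0,0,-0.14,0,0,0,1,0,0,-0.2,0,0,0,1,0,0,-0.24,0,0,0,1],
)

```text
time: 9.2
tool_pos: [427.1, 257.5, 187.6]
tcp_rot: [3.138, -0.004, 0.869]
contact_force: [0.5, 0.7, 0.4]
grip_width: 91.9
```

```bash
python3 - <<'E'
from h import *
go(426,257,50,.87)
im=capture("side");cv2.imwrite("pics/s6f.png",im[...,::-1]);cv2.imwrite("pics/s6.png",cv2.resize(im[250:380,260:420,::-1],None,fx=4,fy=4,interpolation=2))
im=capture("top");cv2.imwrite("pics/t6f.png",im[...,::-1]);cv2.imwrite("pics/t6.png",cv2.resize(im[200:320,80:240,::-1],None,fx=4,fy=4,interpolation=2))
E
```

```text
t 9.2 pos [427.1 257.5 187.6] rot [ 3.138 -0.004  0.869] g 91.9 F [0.5 0.7 0.4]
shift [-0.004  -0.0026  0.3441] turn [ 0.0073 -0.0067 -0.0018]
```

View pics/s6.png

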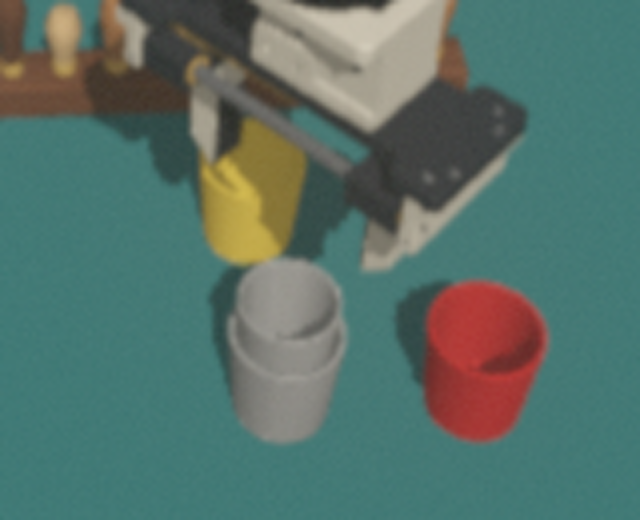

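View pics/t6.png

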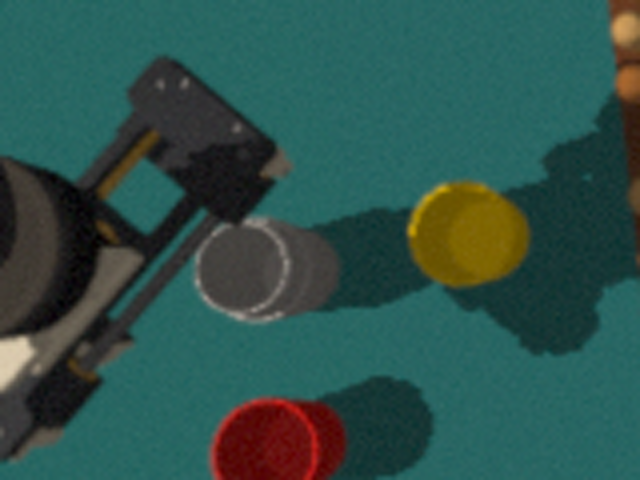

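```bash
python3 - <<'E'
from h import *
for z in(66,92): 
  a=np.linspace(0,6.28,60);r=32 if z==66 else 28
  p=(proj("side",np.c_[426+r*np.cos(a),257+r*np.sin(a),0*a+z])-[260,250]+.5)*4; print(z,p.min(0).round(),p.max(0).round())
print(onplane("side",[((288.5)/4+259.5,301/4+249.5)],92), onplane("top",[(242/4+79.5,269/4+199.5)],92))
print("shell rim x",onplane("side",[((287.5)/4+259.5,319/4+249.5)],66))
E
```

```text
66 [228. 281.] [346. 379.]
92 [237. 257.] [343. 343.]
[[426.87934394 258.5667122   92.        ]] [[425.7108345  256.11196849  92.        ]]
shell rim x [[425.55930417 250.60912899  66.        ]]
```

The liner rim ellipse spans crop x 236–341, y 257–344. The predicted span for a fully seated liner is 237–343, 257–343, so it rests on the floor and is upright. Next I'll grasp the shell from outside, keeping the gripper body above the liner's rim.

>>> carry_out(
  moves=[-0.003,-0.002,0.03,0.007,-0.007,0,1,-0.003,-0.002,0.08,0.007,-0.007,0,1,-0.003,-0.002,0.13,0.007,-0.007,0,1,-0.003,-0.002,0.18,0.007,-0.007,0,1,-0.003,-0.002,0.22,0.007,-0.007,0,1,-0.003,-0.002,0.25,0.007,-0.007,0,1,-0.003,-0.002,0.26,0.007,-0.007,0,1,-0.003,-0.002,0.26,0.007,-0.007,0,1],
)

```text
time: 10.1
tool_pos: [426.8, 257.4, 83.1]
tcp_rot: [3.141, -0.001, 0.869]
contact_force: [0.5, 0.6, 0.7]
grip_width: 92.2
```

```bash
python3 - <<'E'
from h import *
go(426,257,53,.87)
im=capture("side");cv2.imwrite("pics/s7.png",cv2.resize(im[250:380,260:420,::-1],None,fx=4,fy=4,interpolation=2))
E
```

```text
t 10.1 pos [426.8 257.4  83.1] rot [ 3.141e+00 -1.000e-03  8.690e-01] g 92.2 F [0.5 0.6 0.7]
shift [-0.002  -0.001   0.0751] turn [ 0.0012 -0.0014 -0.0017]
```

View pics/s7.png

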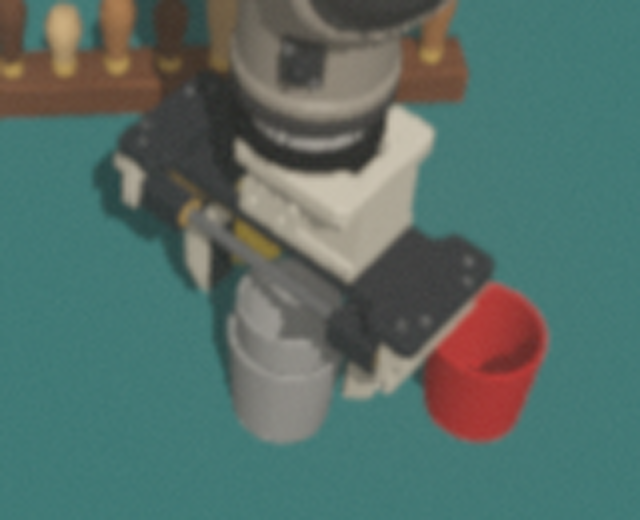

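The fingers straddle the nested cups and are clear of red. I'll descend to z=53 and watch the force.

>>> carry_out(
  moves=[-0.001,-0.001,0.01,0,0,0,1,-0.002,-0.001,0.022,0,0,0,1,-0.002,-0.001,0.034,0,0,0,1,-0.002,-0.001,0.046,0,0,0,1,-0.002,-0.001,0.058,0,0,0,1,-0.002,-0.001,0.068,0,0,0,1,-0.002,-0.001,0.075,0,0,0,1,-0.002,-0.001,0.075,0,0,0,1],
)

```text
time: 10.95
tool_pos: [426.2, 257.1, 53.3]
tcp_rot: [3.141, -0.001, 0.869]
contact_force: [-0.3, -0.2, -0.1]
grip_width: 91.5
```

>>> carry_out(
  moves=[0,0,0,0,0,0,0.85,0,0,0,0,0,0,0.75,0,0,0,0,0,0,0.65,0,0,0,0,0,0,0.4,0,0,0,0,0,0,0,0,0,0,0,0,0,0,0,0,0,0,0,0,0,0,0,0,0,0,0,0],
)

```text
time: 11.75
tool_pos: [426.2, 257.2, 53.5]
tcp_rot: [3.141, -0.001, 0.869]
contact_force: [-1.2, 0.9, 2.4]
grip_width: 61.7
```

```bash
python3 - <<'E'
from h import *
go(426,257,210,.87)
im=capture("side");cv2.imwrite("pics/s8.png",cv2.resize(im[250:380,260:420,::-1],None,fx=4,fy=4,interpolation=2))
E
```

```text
t 11.75 pos [426.2 257.2  53.5] rot [ 3.141e+00 -1.000e-03  8.690e-01] g 61.7 F [-1.2  0.9  2.4]
shift [-2.000e-04  3.000e-04 -3.913e-01] turn [ 0.0016 -0.0027 -0.0018]
```

View pics/s8.png

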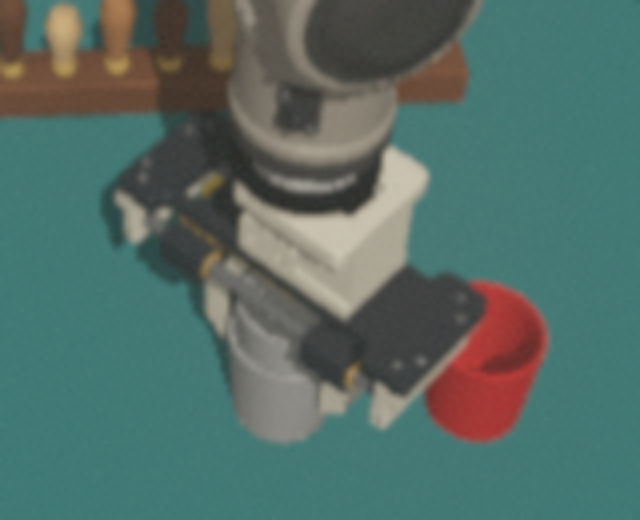

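The grip stopped at 61.7 mm, the expected shell diameter at that height. I'll lift smoothly.

>>> carry_out(
  moves=[0,0,-0.008,0,0,0,0,0,0,-0.025,0,0,0,0,0,0,-0.05,0,0,0,0,0,0,-0.08,0,0,0,0,0,0,-0.115,0,0,0,0,0,0,-0.15,0,0,0,0,0,0,-0.18,0,0,0,0,0,0,-0.2,0,0,0,0],
)

```text
time: 12.6
tool_pos: [426.5, 257.3, 135.1]
tcp_rot: [3.14, -0.003, 0.869]
contact_force: [-1.2, -0.1, -3.1]
grip_width: 61.8
```

>>> carry_out(
  moves=[0,0,-0.02,0,0,0,0,0,0,-0.05,0,0,0,0,0,0,-0.085,0,0,0,0,0,0,-0.12,0,0,0,0,0,0,-0.145,0,0,0,0,0,0,-0.165,0,0,0,0,0,0,-0.175,0,0,0,0,0,0,-0.175,0,0,0,0],
)

```text
time: 13.4
tool_pos: [426.3, 257.3, 205.3]
tcp_rot: [3.14, -0.004, 0.869]
contact_force: [0.1, -0.0, -3.2]
grip_width: 62.2
```

```bash
python3 - <<'E'
from h import *
go(557,-232.5,203,.87)
im=capture("side");cv2.imwrite("pics/s9.png",cv2.resize(im[180:380,200:420,::-1],None,fx=3,fy=3,interpolation=2))
E
```

```text
t 13.4 pos [426.3 257.3 205.3] rot [ 3.14  -0.004  0.869] g 62.2 F [ 0.1 -0.  -3.2]
shift [-0.7243  1.0399  0.0053] turn [ 0.0037 -0.0067 -0.0017]
```

View pics/s9.png

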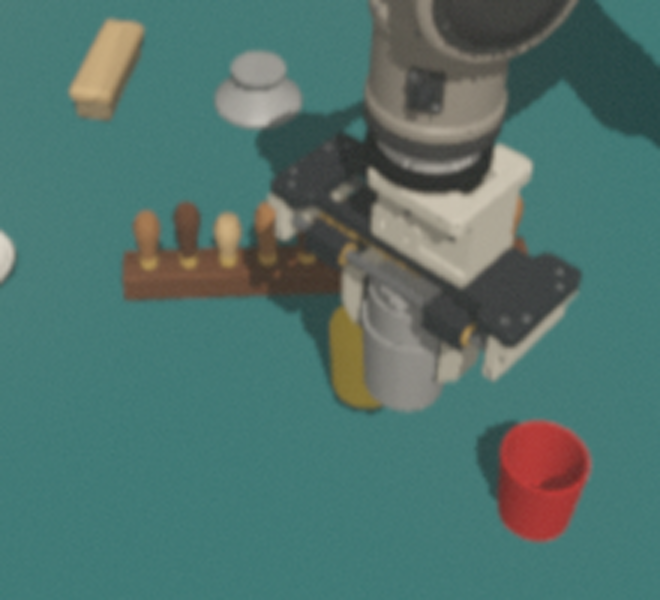

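The nested pair is held upright and the weight reads 3.2 N. Its base is at about z=152, so it clears the 95 mm handles. I'll carry it across in gentle stages.

>>> carry_out(
  moves=[-0.008,0.012,0,0,0,0,0,-0.03,0.043,0,0,0,0,0,-0.065,0.093,0,0,0,0,0,-0.11,0.158,0,0,0,0,0,-0.155,0.223,0,0,0,0,0,-0.2,0.287,0,0,0,0,0,-0.245,0.352,0,0,0,0,0,-0.29,0.416,0,0,0,0,0],
)

```text
time: 14.25
tool_pos: [478.2, 59.5, 204.3]
tcp_rot: [3.141, -0.002, 0.869]
contact_force: [0.4, 0.4, -3.0]
grip_width: 62.0
```

```bash
python3 - <<'E'
from h import *
go(557,-232.5,203,.87)
E
```

```text
t 14.25 pos [478.2  59.5 204.3] rot [ 3.141e+00 -2.000e-03  8.690e-01] g 62.0 F [ 0.4  0.4 -3. ]
shift [-0.4303  0.6217  0.0029] turn [ 0.0016 -0.0038 -0.002 ]
```

>>> carry_out(
  moves=[-0.045,0.065,0,0,0,0,0,-0.09,0.13,0,0,0,0,0,-0.14,0.203,0,0,0,0,0,-0.19,0.275,0,0,0,0,0,-0.235,0.34,0,0,0,0,0,-0.27,0.39,0,0,0,0,0,-0.3,0.433,0,0,0,0,0,-0.32,0.462,0,0,0,0,0],
)

```text
time: 15.05
tool_pos: [536.5, -159.3, 203.4]
tcp_rot: [-3.141, -0.001, 0.868]
contact_force: [0.1, 0.7, -3.1]
grip_width: 61.8
```

```bash
python3 - <<'E'
from h import *
go(557,-232.5,180,.87)
E
```

```text
t 15.05 pos [ 536.5 -159.3  203.4] rot [-3.141e+00 -1.000e-03  8.680e-01] g 61.8 F [ 0.1  0.7 -3.1]
shift [-0.1065  0.1574  0.0583] turn [-0.0005 -0.0027 -0.0045]
```

>>> carry_out(
  moves=[-0.02,0.03,0.005,0,0,0,0,-0.04,0.06,0.015,0,0,0,0,-0.06,0.09,0.03,0,0,0,0,-0.08,0.118,0.05,0,0,0,0,-0.095,0.14,0.07,0,0,0,0,-0.103,0.152,0.09,0,0,0,0,-0.1065,0.157,0.103,0,0,-0.004,0,-0.1065,0.157,0.108,0,0,-0.004,0],
)

```text
time: 15.85
tool_pos: [556.5, -232.2, 159.1]
tcp_rot: [-3.14, -0.001, 0.87]
contact_force: [-0.5, -0.0, -3.1]
grip_width: 62.0
```

```bash
python3 - <<'E'
from h import *
go(557,-232.5,130,.87)
im=capture("side");cv2.imwrite("pics/sA.png",cv2.resize(im[130:260,210:370,::-1],None,fx=5,fy=4.5 and 5,interpolation=2)[:600])
im=capture("top");cv2.imwrite("pics/tA.png",cv2.resize(im[140:280,250:410,::-1],None,fx=4,fy=4,interpolation=2))
E
```

```text
t 15.85 pos [ 556.5 -232.2  159.1] rot [-3.14e+00 -1.00e-03  8.70e-01] g 62.0 F [-0.5 -0.  -3.1]
shift [0.0001 0.0015 0.0727] turn [-0.0036 -0.0023 -0.0005]
```

View pics/sA.png

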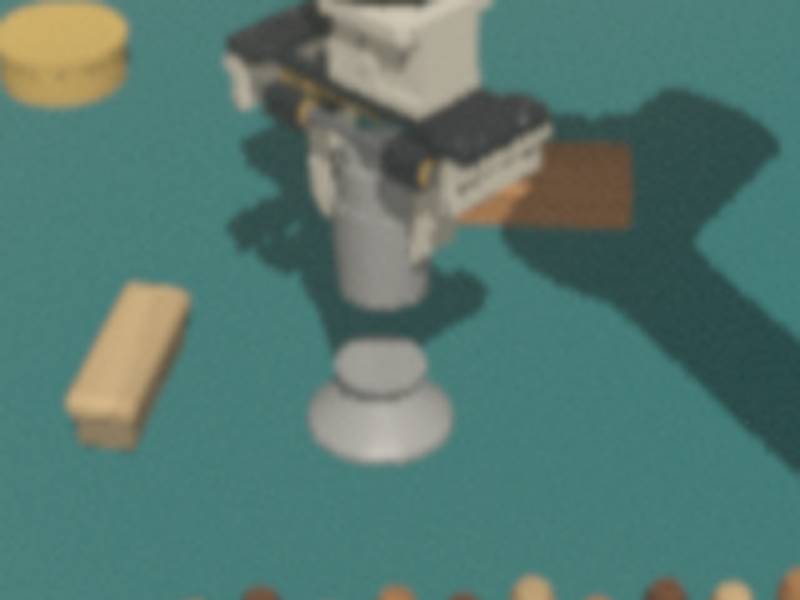

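View pics/tA.png

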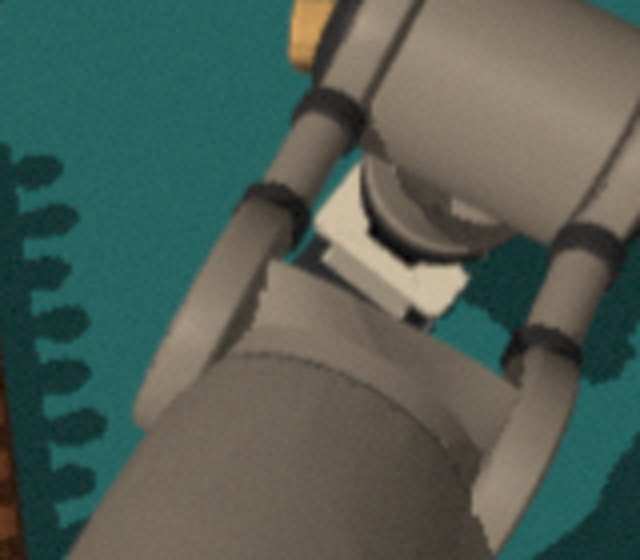

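Side view: the shell hangs upright over the foot (shell base at crop (383,290), foot top at (380,367)). The top view is blocked by the arm. I'll refine the foot's y from its silhouette in the earlier unblocked pictures.

```bash
python3 - <<'E'
from h import *
for n,f,b in(("side","s6f",(255,185,65,50)),("side","side0",(255,185,65,50)),("top","top0",(318,188,54,50)),("top","t6f",(318,188,54,50))):
    x,y,w,h=b; im=cv2.imread(f"pics/{f}.png")[y:y+h,x:x+w]; k=6
    c=cv2.resize(im,None,fx=k,fy=k,interpolation=cv2.INTER_CUBIC); hs=cv2.cvtColor(c,cv2.COLOR_BGR2HSV)
    m=(hs[...,1]<65).astype(np.uint8)*255
    q=max(cv2.findContours(m,0,1)[0],key=cv2.contourArea)[:,0]
    P=(q+.5)/k-.5+[x,y]; lo,hi=P.min(0),P.max(0); print(f,lo.round(2),hi.round(2))
    # compare with predicted silhouette of base circle for candidates
    a=np.linspace(0,6.28,100)
    for yc in(-230,-232,-234,-236):
        p=proj(n,np.c_[557+46*np.cos(a),yc+46*np.sin(a),0*a]); t=proj(n,np.c_[557+28*np.cos(a),yc+28*np.sin(a),0*a+45]); p=np.r_[p,t]
        print("  ",yc,p.min(0).round(2),p.max(0).round(2))
E
```

```text
s6f [270.92 196.08] [300.58 222.92]
   -230 [271.21 197.25] [300.3  223.24]
   -232 [271.27 196.88] [300.33 222.82]
   -234 [271.33 196.51] [300.35 222.41]
   -236 [271.39 196.14] [300.38 222.  ]
side0 [270.92 196.25] [300.42 222.75]
   -230 [271.21 197.25] [300.3  223.24]
   -232 [271.27 196.88] [300.33 222.82]
   -234 [271.33 196.51] [300.35 222.41]
   -236 [271.39 196.14] [300.38 222.  ]
top0 [324.25 195.08] [359.75 229.75]
   -230 [322.67 195.72] [357.75 230.24]
   -232 [323.43 195.7 ] [358.52 230.22]
   -234 [324.19 195.68] [359.28 230.21]
   -236 [324.96 195.66] [360.04 230.19]
t6f [324.25 195.08] [359.75 229.75]
   -230 [322.67 195.72] [357.75 230.24]
   -232 [323.43 195.7 ] [358.52 230.22]
   -234 [324.19 195.68] [359.28 230.21]
   -236 [324.96 195.66] [360.04 230.19]
```

Silhouette midpoints in both views now agree on the foot at about (557.8,-234.3). I'll correct the position and lower in two stages.

```bash
python3 - <<'E'
from h import *
go(557.8,-234.3,122,.87)
E
```

```text
t 15.95 pos [ 556.7 -231.9  159.8] rot [-3.14e+00 -1.00e-03  8.70e-01] g 61.7 F [-0.2 -0.7 -4.1]
shift [-0.003   0.0061  0.0944] turn [-0.0022 -0.0026  0.0002]
```

>>> carry_out(
  moves=[-0.001,0.002,0.01,0,0,0,0,-0.002,0.004,0.025,0,0,0,0,-0.003,0.006,0.043,0,0,0,0,-0.003,0.006,0.06,0,0,0,0,-0.003,0.006,0.077,0,0,0,0,-0.003,0.006,0.089,0,0,0,0,-0.003,0.006,0.094,0,0,0,0,-0.003,0.006,0.094,0,0,0,0],
)

```text
time: 16.75
tool_pos: [557.7, -234.2, 121.8]
tcp_rot: [-3.14, -0.001, 0.87]
contact_force: [-0.4, 0.3, -3.3]
grip_width: 62.0
```

```bash
python3 - <<'E'
from h import *
go(557.8,-234.3,108.5,.87)
im=capture("side");cv2.imwrite("pics/sB.png",cv2.resize(im[140:235,235:335,::-1],None,fx=6,fy=6,interpolation=2))
tp=get_obs()["tool_pos"]; a=np.linspace(0,6.28,90)
for nm,c,r,z in(("shellbase",tp,27,tp[2]-53.5),("foottop",[557.8,-234.3],28,45)):
    p=(proj("side",np.c_[c[0]+r*np.cos(a),c[1]+r*np.sin(a),0*a+z])-[235,140]+.5)*6; print(nm,p.min(0).round(),p.max(0).round())
E
```

```text
t 16.75 pos [ 557.7 -234.2  121.8] rot [-3.14e+00 -1.00e-03  8.70e-01] g 62.0 F [-0.4  0.3 -3.3]
shift [-0.      0.0005  0.0333] turn [-0.0033 -0.0025  0.0002]
shellbase [254. 306.] [359. 368.]
foottop [252. 342.] [361. 406.]
```

View pics/sB.png

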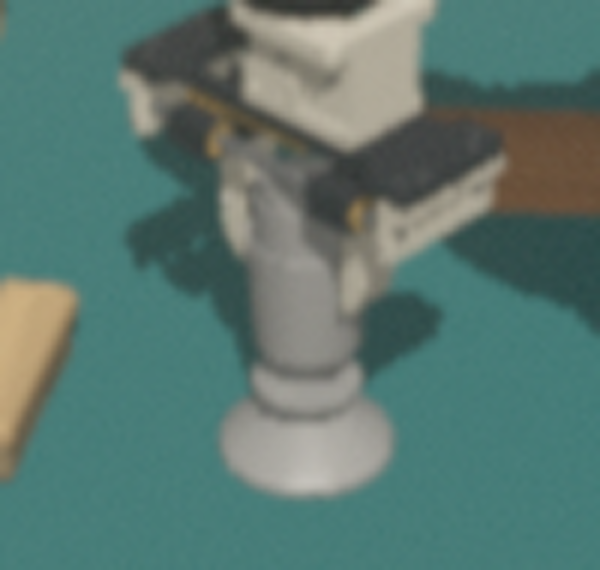

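Observed shell base bottom edge at crop row ≈375 against 368 predicted. I'll check that with an intensity profile before lowering further.

```bash
python3 - <<'E'
import cv2,numpy as np
from h import *
for f in("sB","x"):
    im=cv2.imread("pics/sB.png") if f=="sB" else None
    if im is None: break
    g=im[:,:,1].astype(int); print("col 306:",[(r,g[r,300:313].mean().round()) for r in range(350,424,3)])
# same edge on the original shell standing on bench and rim prediction bias
s=cv2.resize(cv2.imread("pics/side0.png")[270:370,290:370],None,fx=6,fy=6,interpolation=2)
a=np.linspace(0,6.28,90)
p=(proj("side",np.c_[426+27*np.cos(a),257+27*np.sin(a),0*a])-[290,270]+.5)*6;print(p.min(0).round(),p.max(0).round())
cx=int((p.min(0)[0]+p.max(0)[0])/2);r0=int(p.max(0)[1]);hs=cv2.cvtColor(s,cv2.COLOR_BGR2HSV)
print([(r,int(hs[r,cx-5:cx+6,1].mean())) for r in range(r0-18,r0+24,3)])
E
```

```text
col 306: [(350, np.float64(142.0)), (353, np.float64(143.0)), (356, np.float64(142.0)), (359, np.float64(140.0)), (362, np.float64(135.0)), (365, np.float64(128.0)), (368, np.float64(121.0)), (371, np.float64(113.0)), (374, np.float64(110.0)), (377, np.float64(117.0)), (380, np.float64(129.0)), (383, np.float64(141.0)), (386, np.float64(149.0)), (389, np.float64(155.0)), (392, np.float64(156.0)), (395, np.float64(157.0)), (398, np.float64(156.0)), (401, np.float64(156.0)), (404, np.float64(153.0)), (407, np.float64(147.0)), (410, np.float64(140.0)), (413, np.float64(129.0)), (416, np.float64(124.0)), (419, np.float64(131.0)), (422, np.float64(145.0))]
[167. 420.] [311. 544.]
[(525, 11), (528, 12), (531, 11), (534, 12), (537, 11), (540, 14), (543, 34), (546, 59), (549, 87), (552, 104), (555, 114), (558, 116), (561, 115), (564, 117)]
```

Reference edges (shell on the bench, foot top) both read +4 px against prediction. The shell's edge at about 367–372 therefore agrees with 368+4, and the dark band below it is shadow, so there is no slip. Final lowering of about 13 mm.

>>> carry_out(
  moves=[0,0,0.004,0,0,0,0,0,0,0.009,0,0,0,0,0,0,0.015,0,0,0,0,0,0,0.021,0,0,0,0,0,0,0.027,0,0,0,0,0,0,0.031,0,0,0,0,0,0,0.032,0,0,0,0,0,0,0.032,0,0,0,0],
)

```text
time: 17.6
tool_pos: [557.8, -234.3, 109.3]
tcp_rot: [-3.14, -0.001, 0.87]
contact_force: [-0.4, -0.3, -3.4]
grip_width: 61.9
```

```bash
python3 - <<'E'
from h import *
go(557.8,-234.3,108.5,.87)
im=capture("side");cv2.imwrite("pics/sC0.png",im[...,::-1]);cv2.imwrite("pics/sC.png",cv2.resize(im[150:235,235:335,::-1],None,fx=7,fy=7,interpolation=2))
tp=get_obs()["tool_pos"]; a=np.linspace(0,6.28,90)
for nm,c,r,z in(("shellbase",tp,27,tp[2]-53.5),("rim",tp,32,tp[2]+12.5),("linerim",tp,28,tp[2]+38.5),("foottop",[557.8,-234.3],28,45)):
    p=(proj("side",np.c_[c[0]+r*np.cos(a),c[1]+r*np.sin(a),0*a+z])-[235,150]+.5)*7; print(nm,p.min(0).round(),p.max(0).round())
E
```

```text
t 17.6 pos [ 557.8 -234.3  109.3] rot [-3.14e+00 -1.00e-03  8.70e-01] g 61.9 F [-0.4 -0.3 -3.4]
shift [-0.0001  0.      0.002 ] turn [-0.0023 -0.0027  0.0002]
shellbase [296. 310.] [419. 383.]
rim [283. 181.] [432. 264.]
linerim [291. 135.] [424. 207.]
foottop [295. 329.] [421. 404.]
```

View pics/sC.png

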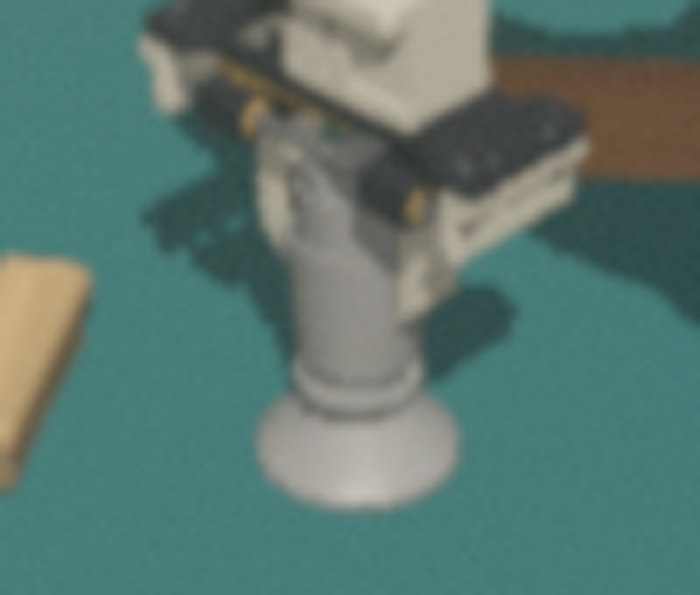

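View pics/sC0.png

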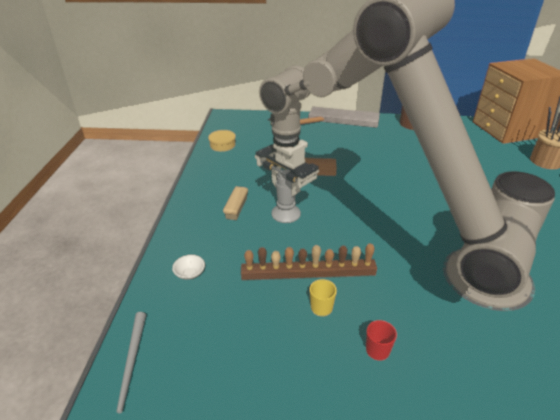

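The shell edges (crop x≈296–418) sit centred over the foot top (294–421), with the base edge about 21 px above the foot's front edge, as predicted for a gap of about 10.8 mm. The force still equals the weight alone (-3.4 N), so nothing touches. Everything else is where it was, so I'm handing in.

```bash
python3 - <<'E'
from h import *
o=get_obs();print(o["tool_pos"].round(1),o["contact_force"].round(1),abs(o["dq"]).max().round(4))
print(close_job())
E
```

```text
[ 557.9 -234.3  109.4] [-0.   0.  -2.5] 0.0028
the job is handed in; nothing more can be done
None
```

I set the liner upright inside the grey shell, let go, then gripped the shell by its outside and carried both over the graver rack. I handed in at about 17.6 s with the arm still holding them over the foot.

- **Liner seating:** after release, its rim in the side view matched the prediction for resting on the shell's floor to about 2 px in a 4× enlarged crop.
- **Carry:** the underside of the shell was about 150 mm up over the rack, against 95 mm for the tallest handle. The measured force stayed at the weight of the two cups, about 3 N.
- **Final pose:** the arm is still, and the shell is upright and about 10.8 mm above the foot's top by arm position. Centring looks good side to side in the side view. The vertical force stayed near the cups' weight (-2.5 to -3.4 N), so it is not resting on the foot.
- **Other things:** the last side view shows the rack, the dish, the brush and the red and yellow cups where they were. The foot also looks in place; the arm partly hides the bench pin.

**Disagreements:**
- My first readings of the foot's y from the two cameras differed by 4 mm. A silhouette measurement brought them to within about 1 mm.
- The arm blocked the top camera at the end, so centring along y rests on that measurement and the side view.
- One edge reading suggested the shell hung 2–4 mm low. I put this down to the +4 px offset seen on the reference edges and to shadow, but did not confirm it a second way.

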